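Clamp the strip and switch the guarded test station over with the hook rod

ROBOT

A 6-joint arm with a two-finger parallel gripper is mounted at the origin on the work surface; the furniture and walls round the work are solid. World frame = base frame: x ahead of the robot, y to its left, z up, the work surface at z = 0. Lengths are in mm, angles in rad, forces in N, time in s.
With the tool pointing down it reaches from about 350 to 875 mm from the base axis. Payload 4.2 kg.
Tool frame: the origin (TCP) lies at the very end of the fingers, on their centre line; the grasp point (between the pads) lies 19 mm behind it (arm.pinch_z is the distance from the TCP to the grasp point, in mm); x points along the fingers, y is the direction in which the jaws open and shut, and the axes are right-handed (so a half turn about x gives the same grasp; the last joint's range is limited). The gripper opens to 85 mm and grips with 20 to 120 N. Pads are 22 mm wide; open, the fingers measure 114 mm over their backs; the gripper's body (76 mm by 85 mm) begins 54 mm behind the grasp point. The pads swing forward as they close: fully open they stand 13 mm farther back than shut.
Start: joints at [1.47, 0.385, 0.008, 0, -1.194, -0.259], TCP at [220.021, 584.97, 231.312] pointing down, gripper open.
Joint ranges: [-3.14, 3.14], [-1.21, 2.06], [-1.07, 1.41], [-3.16, 2.05], [-2.99, -0.16], [-3.1, 3.1]. Speed limits (rad/s): [2.79, 2.79, 3.14, 3.14, 3.14, 3.14].

INTERFACE

Orientations are given as a unit quaternion [x, y, z, w].
In Python, from bench import arm gives the robot as it stands.
- The arm moves only by the tool drive_tool, never from a script. Its argument "motion" is a list of rows, each a list of 4 numbers: the shift along the tool's x, y, z in mm, then the turn about the tool's x in degrees. In form: [[dx, dy, dz, spin], ...]. A call has 1 to 10 rows; each row shifts and turns the commanded pose from where the row before left it, along the tool's axes as they then stand; what a row does not reach is not made up. A row lasts 1/12 s, in which the tool goes at most 41.7 mm and 7.16 degrees, less where a joint would pass 70% of its speed; a pose out of reach is approached as far as the arm can. A call with a gripper value outside its range is refused whole. "grip" is the finger opening in mm, from 0 to 85.4, set as the call begins (left out, the last holds). The fingers move at their own pace and stop on an object; the grip force is fixed at half the most. Time passes only in rows, so rows that do not move let the fingers close. It gives the time, the measured TCP pose, the force and the opening at its end, in the units of the state.
- arm.read_state(): the state, without advancing time (a new reading comes with each control period).
- arm.get_image(name): name is "scene" or "top"; returns the picture (400x640x3 uint8, red, green, blue); there is no depth.
- arm.calibration(name): a dict with "K" (3x3 intrinsics, pixels), "eye" and "attitude" of the camera in the world. Camera axes: x right, y up, looking along -z (the intrinsics and any distortion apply to the point x, -y, -z); pixel columns grow to the right and rows downward; lengths in mm; the calibration is good to about 2 mm. A picture is of the moment at which its call begins. calibration takes no time and is no camera call.
- arm.job_done(): hands the job in, once; it reports no verdict.
The state is a dict: "clock": time; "joints": joint angles; "joint_vel": joint speeds; "joint_efforts": joint torques, N m; "position": TCP position; "ee_rot": TCP orientation; "contact_force": force on the tool from outside, world axes, zero at the start; "wrist_torque": the same for the moment, N m; "gripper_width": finger opening in mm.
Only numpy, scipy, OpenCV 4.12 (cv2) and the standard library are available. Lean on these libraries where they do the work, as an engineer would, in place of code of your own. Each camera call takes 0.05 s, during which the arm holds its last target. There are 200 camera calls.

TASK

Swing the clamp lever of the socket block down until it is fully shut on the black strip. Then take the bent rod from its rest, reach with it over the front screen of the test station (there is a gap for it between the two lamp heads) and pull the T-shaped switch lever all the way over towards the screen, touching the lever with the rod only. Finally lay the rod back level in both slots of its rest, the same way round as it lay, and leave the cup and the tumbler where they are.

Things in the scene. Friction and masses are not known exactly. Their poses are not given: they have to be found in the camera images.
- station: Guarded test station, fixed: base plate 215 x 250 x 12 mm, x = -90 to +125 mm, y = -125 to +125 mm. Origin on the underside, in the left-right middle; x from its front (robot side) to its back, y left, z up. Clear side screens at y = -118 and +118 mm and back screen at x = 112 mm, tops at z = 162 mm. The top is open but for the two lamp heads.
- screen_top (a point): Middle of the upper edge of the clear front screen (the barrier), at station (-45, 0, 115) mm; the screen runs along station y between the side screens, and is 12 mm thick at its top rail.
- lamp_gap (a point): Middle of the gap between the two lamp heads over the station's front, at the height of their undersides, at station (-85, 0, 276) mm. Each head is a bar along station y, y = 25 to 130 and -25 to -130 mm, x = -104 to -66 mm, z = 276 to 323 mm: the gap is 50 mm wide, too narrow for a gripper's body. On 14 mm posts at y = -118 and +118 mm.
- switch_housing (a point): Middle of the top of the grey switch housing behind the front screen, at station (35, 0, 42) mm; top 100 x 110 mm. On it 12 mm high brass studs at station x = 0 and 70 mm, y = -40 and +40 mm, and two cheeks beside the lever, x = 15 to 45 mm, up to z = 53 mm.
- toggle_pivot (a point): Axis of the switch lever, along station y, at station (30, 0, 47) mm; axes as the station's.
- toggle_bar (a point): Middle of the black T-bar (14 mm thick, 46 mm long along station y) at the top of the steel switch lever, 50 mm from the pivot axis. The stem is 10 x 18 mm.
- toggle (a joint): Switch lever angle, rad: 0 leaning 0.5 rad away from the robot (station +x), 0.5 upright, 1.0 leaning 0.5 rad towards the front screen (at its stop, all the way over). Stays where it is left; about 1 to 2 N at the T-bar moves it.
- rod: Loose bent steel rod, 0.13 kg. Origin at mid-shaft, on its axis; x along the shaft to the foot, z up. Shaft 10 mm wide, 14 mm high, x = -80 to +80 mm. At x = +80 mm a 10 mm square foot goes straight down to z = -75 mm. At x = -80 mm the handle, 85 mm long, goes up and back, leaning 35 degrees from z towards -x.
- rod_grip (a point): Middle of the rod's rubber grip, at rod (-112, 0, 45) mm; axes as the rod's. The black grip is 22 mm wide (y), 18 mm thick and 60 mm long, from 25 to 85 mm up the leaning handle.
- rod_foot (a point): Lower end of the rod's foot, at rod (80, 0, -75) mm.
- rest: Rest of the rod, fixed: base 130 x 80 x 12 mm; forks (12 mm thick) at x = -45 and +45 mm with slots 13 mm wide, floor at z = 108 mm, walls to 131 mm, flaring above to 40 mm wide at 148 mm. Origin under the base's middle; x along the rod to its foot, z up. Rod seated: its origin at rest (0, 0, 115) mm, axes along the rest's.
- nest: Socket block, fixed: base plate 110 x 110 x 8 mm, grey block 90 x 76 mm, top at z = 28 mm, with a black strip (fixed, 165 mm long, along y) in its channel. Origin under the middle of the base plate; x away from the robot at yaw 0, z up.
- clamp_hinge (a point): Hinge axis of the clamp lever, along the block's y, at block (36, 0, 43) mm; axes as the block's.
- clamp_tab (a point): Middle of the black end tab (22 x 34 x 12 mm) of the clamp lever, 84 mm from the hinge. The steel lever is 28 mm wide, 8 mm thick.
- clamp (a joint): Clamp lever angle, rad: 0 shut (level, pointing to block -x, pad on the strip), about 1.57 standing upright. Stays where it is left; about 1 N at the tab moves it.
- cup: White cup of cotton, 70 mm wide, 63 mm high, loose bystander; origin under its middle.
- tumbler: Lidded tumbler, 89 mm wide, 118 mm high, loose bystander; origin under its middle.
Not all that is in view belongs to the job. There is more than one size of the nest; the job needs the smaller. What is shaped like the rod but purple is not meant.

How it is judged (in metres and radians):
On the way, in this order (a step that is already met when the one before it is completed fails the run):
1. the clamp lever is fully shut (value of joint clamp below 0.09 rad), for 0.2 s.
2. the switch lever is pulled all the way over towards the front screen (value of joint toggle above 0.88 rad), for 0.2 s.
At the end, for the whole second after the job is handed in: The clamp lever is shut (within 0.09 rad), the switch lever is over towards the screen (joint above 0.88 rad), and the rod lies still in both slots of its rest, handle up and foot at the same end as at the start (within 35 mm along the slots, origin 108 to 120 mm above the rest's underside) (value of joint clamp below 0.09 rad and value of joint toggle above 0.88 rad and x of rod in the frame of rest between -0.035 and 0.035 m and z of rod in the frame of rest between 0.108 and 0.12 m and x of rod_foot in the frame of rest above 0.05 m and angle between the x axis of rod and the x axis of rest, either way round below 0.1 rad and angle between rod's own z axis and vertical below 0.25 rad and linear speed of rod below 0.02 m/s); the robot touches nothing.
It fails at once if the robot itself touches the switch lever (contact force between any of the fingers, the arm and toggle above 0.5 N).
It fails at once if the white cup is shifted by more than 30 mm (distance of cup from where it was at the start of the episode above 0.03 m).
It fails at once if the tumbler is shifted by more than 30 mm (distance of tumbler from where it was at the start of the episode above 0.03 m).
It also fails if it takes over 69 s, if anything falls off the work surface, if the arm or the gripper's body presses on something with over 40 N, if the wrist force passes 120 N, or if a joint passes its speed limit or range.

## Working session

There is one attempt and no reset: what is moved stays moved. The work goes in short steps, Python scripts to look and compute and a tool call to move; the robot and the scene stay as the last step left them, time stands still between calls to the robot, and variables do not carry over. Pictures are saved under pics/ and viewed, about 8 in all and at most 12, crops included, and the job is handed in when it is done.

Besides the shell and the picture viewer there is one more tool, called after "Request:" by a JSON object that holds its "op" and its "data". drive_tool: Moves the arm, as the interface text tells. Its arguments: {"type":"object","properties":{"motion":{"type":"array"},"grip":{"type":"number"}},"required":["motion"]}

```bash
ls; mkdir -p pics
python3 - <<'E'
from bench import arm
import cv2, numpy as np
for n in ("scene","top"):
    im=arm.get_image(n); cv2.imwrite(f"pics/{n}0.png",cv2.cvtColor(im,cv2.COLOR_RGB2BGR))
    print(n,arm.calibration(n))
print(arm.read_state(), arm.pinch_z)
E
```

```text
pics
scene {'K': array([[420.08583603,   0.        , 318.86417072],
       [  0.        , 420.08583603, 197.70753595],
       [  0.        ,   0.        ,   1.        ]]), 'eye': array([-330.57365064, -930.83285912, 1475.82567911]), 'attitude': array([ 0.34815693, -0.12684625, -0.33449134,  0.86649427])}
top {'K': array([[384.49832292,   0.        , 320.49513346],
       [  0.        , 384.49832292, 199.28457848],
       [  0.        ,   0.        ,   1.        ]]), 'eye': array([ 393.7601255 ,   31.49608312, 1555.78257188]), 'attitude': array([ 0.02079584, -0.02810445, -0.69858698,  0.71467048])}
{'clock': 0.1, 'joints': array([ 1.46961950e+00,  3.85473469e-01,  6.77535096e-03, -4.08224793e-04,
       -1.19400257e+00, -2.58599525e-01]), 'joint_vel': array([-0.00081207, -0.00259404,  0.00127059,  0.00172538,  0.00230724,
       -0.00084838]), 'joint_efforts': array([-7.99387944e-04, -3.93318880e+01,  1.88930172e+01,  4.19797942e+00,
       -2.59636545e-03,  6.67228662e-06]), 'position': array([219.84908976, 584.50775178, 230.34371622]), 'ee_rot': array([-0.69560605,  0.1272493 ,  0.69576764,  0.12588579]), 'contact_force': array([ 0.50949637,  0.0219417 , -0.61111848]), 'wrist_torque': array([-0.0850679 ,  0.00923641, -0.0086697 ]), 'gripper_width': 85.62013078372463} 18.700000000000003
```

View pics/scene0.png

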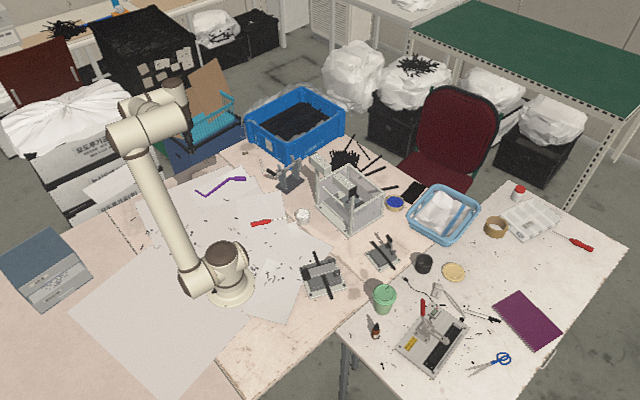

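View pics/top0.png

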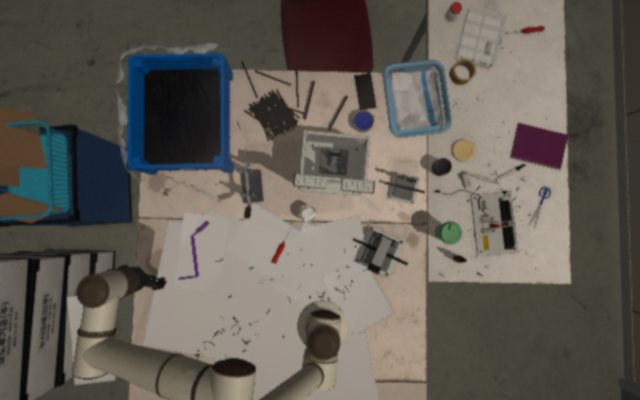

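The scene view shows the rest with the rod at (288,178), the station at (345,195), a far nest at (382,252) and a near nest at (322,275), the cup at (302,215) and the green tumbler at (384,298). A purple decoy rod is at (220,185). In the top view the rest is at (252,190), the station at (335,165), and the nests at (402,185) and (378,250). I'll confirm the choices in enlarged crops.

```bash
cat > h.py <<'E'
import numpy as np, cv2
from scipy.spatial.transform import Rotation as R
from bench import arm
C={n:arm.calibration(n) for n in ("scene","top")}
def ray(n,px):
    c=C[n]; d=np.linalg.inv(c["K"])@np.array([px[0],px[1],1.])
    return np.array(c["eye"]),R.from_quat(c["attitude"]).apply(d*[1,-1,-1])
def onz(n,px,z):
    e,d=ray(n,px); return e+d*(z-e[2])/d[2]
def tri(ps,pt):
    (a,u),(b,v)=ray("scene",ps),ray("top",pt)
    s=np.linalg.lstsq(np.stack([u,-v],1),b-a,rcond=None)[0]
    p,q=a+s[0]*u,b+s[1]*v
    return (p+q)/2,np.linalg.norm(p-q)
def proj(n,P):
    c=C[n]; p=R.from_quat(c["attitude"]).inv().apply(np.array(P,float)-c["eye"])*[1,-1,-1]
    return (c["K"]@p)[:2]/p[2]
def crop(n,im,x,y,w,h,s):
    return cv2.resize(im[y:y+h,x:x+w],None,fx=s,fy=s,interpolation=cv2.INTER_CUBIC)
E
python3 - <<'E'
from h import *
s=cv2.imread("pics/scene0.png");t=cv2.imread("pics/top0.png")
a=crop(0,s,265,150,160,100,5); b=crop(0,t,230,120,200,75,4)  
b=crop(0,t,230,120,160,100,5)
cv2.imwrite("pics/c1.png",a); 
n=np.hstack([crop(0,s,295,225,110,80,3.6),crop(0,t,350,160,80,80*1,3.6)]) 
n=np.vstack([np.hstack([crop(0,s,295,228,100,72,4),crop(0,t,345,165,100,72,4)]),crop(0,t,235,130,145,56+10,800/145)[:312]])
n=np.vstack([cv2.resize(n[:288],(800,288)),cv2.resize(crop(0,t,235,125,160,62,5),(800,310)) ])
cv2.imwrite("pics/c2.png",n); print(n.shape)
E
```

```text
(598, 800, 3)
```

View pics/c1.png

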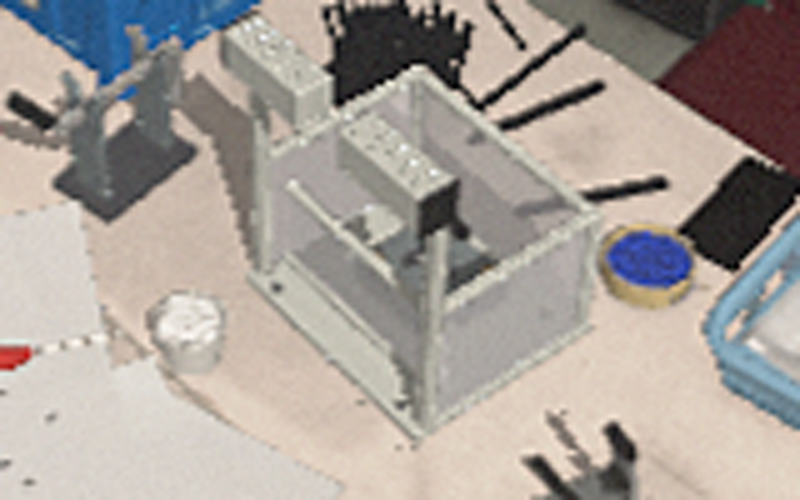

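Run:
```python
from h import *
s=cv2.imread("pics/scene0.png");t=cv2.imread("pics/top0.png")
n=np.vstack([np.hstack([crop(0,s,295,230,100,70,4),crop(0,t,345,165,100,70,4)]),crop(0,t,235,130,160,64,5)])
cv2.imwrite("pics/c2.png",n); print(n.shape)
```

```text
(600, 800, 3)
```

View pics/c2.png

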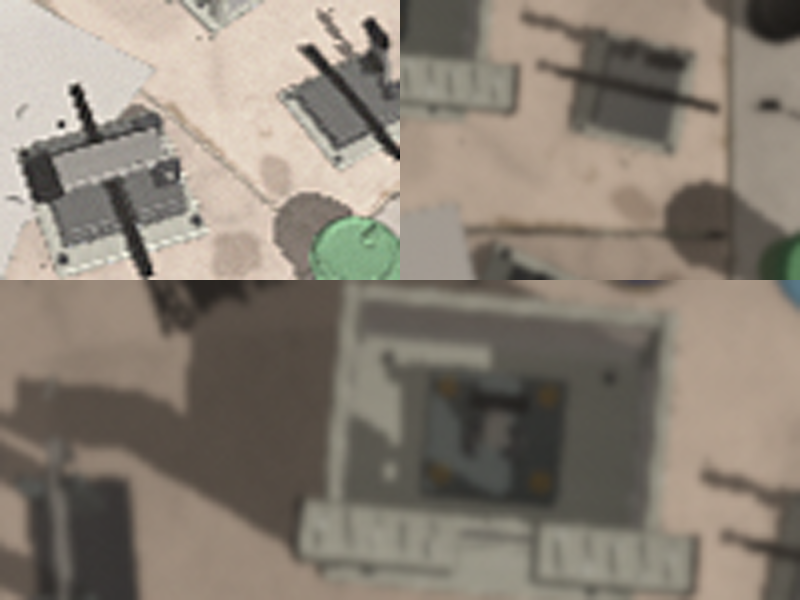

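The near nest at scene (322,275)/top (378,250) is the larger one and already shut. The far nest at scene (382,252)/top (402,185) is the smaller, with its lever upright, so that is the one needed. The steel-grey rod on the rest at top (250,190) has its black grip towards the robot; the purple one is the decoy. The brass studs are at top ≈(324.4,150.6), (344.6,153.4), (323,168.4), (343,170.4).

Run:
```python
from h import *
s=cv2.imread("pics/scene0.png");t=cv2.imread("pics/top0.png")
# studs: brass mask
for n,im in(("scene",s),("top",t)):
    h=cv2.cvtColor(im,cv2.COLOR_BGR2HSV)
    x0,x1,y0,y1=(315,350,145,176) if n=="top" else (335,365,190,215)
    m=cv2.inRange(h[y0:y1,x0:x1],(12,60,30),(30,255,255))
    k,l,st,ce=cv2.connectedComponentsWithStats(m)
    for i in range(1,k):
        if st[i,4]>2:
            p=ce[i]+[x0,y0]; print(n,p.round(1),st[i,4],onz(n,p,54).round(1))
S=[onz("top",p,54) for p in [(324.4,150.6),(344.6,153.4),(323,168.4),(343,170.4)]]
print(np.round(S,1))
# lamp head ends top z323
print("gap",onz("top",(326,182),323).round(1),onz("top",(342,185),323).round(1))
print("strip",onz("top",(380,181.3),30).round(1),onz("top",(423.8,191.8),30).round(1))
f=np.vstack([np.hstack([crop(0,s,262,150,50,42,8),crop(0,t,230,165,50,53,8)[:336]]),np.hstack([crop(0,s,365,230,50,32,8),crop(0,t,376,165,50,32,8)])])
cv2.imwrite("pics/c3.png",f);print(f.shape)
```

```text
top [324.2 150.8] 11 [690.2   6.9  54. ]
top [344.3 152.5] 14 [685.4 -72.7  54. ]
top [322.4 168.4] 13 [620.1  12.4  54. ]
top [342.5 170. ] 16 [615.6 -66.9  54. ]
[[691.1   6.   54. ]
 [681.8 -74.   54. ]
 [620.1  10.   54. ]
 [614.  -68.9  54. ]]
gap [535.6   3.2 323. ] [527.1 -48.6 323. ]
strip [ 577.2 -219.3   30. ] [ 539.2 -395.1   30. ]
(592, 800, 3)
```

View pics/c3.png

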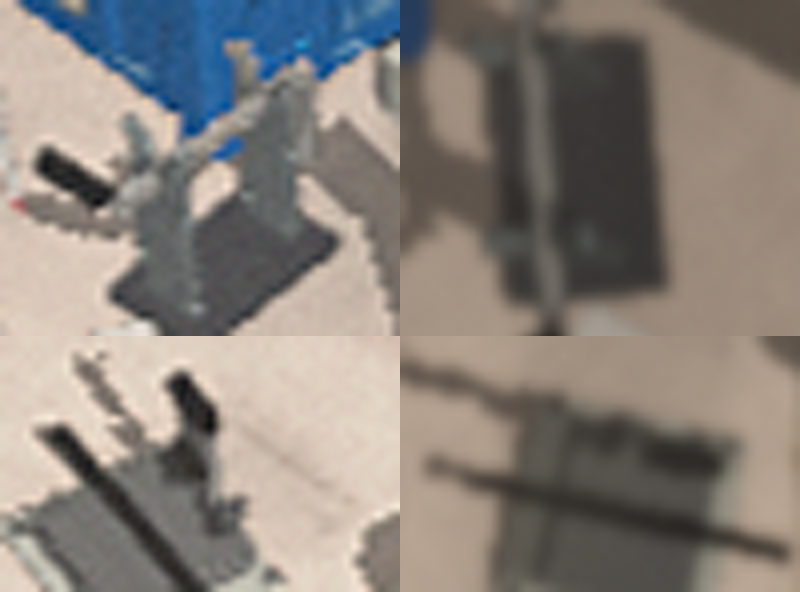

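Run:
```python
from h import *
for a in [(411.6,179.9),(403,176.8)]:
    p,e=tri((389,238),a); print("tab?",p.round(1),round(e,1))
# strip ends
print("strip L",tri((365+45/8,230+(432-336)/8),(379.8,181.1)))
# base plate corner visible: nest front-left etc
# station yaw
A=np.array([[690.2,6.9],[685.4,-72.7],[620.1,12.4],[615.6,-66.9]])
c=A.mean(0); y=(A[0]-A[1]+A[2]-A[3])/2; x=(A[0]-A[2]+A[1]-A[3])/2
yy=np.array([-y[1]*-1,0])
yaw1=np.arctan2(x[1],x[0]); yaw2=np.arctan2(-y[0],y[1])
print("studs c",c,np.linalg.norm(x),np.linalg.norm(y),yaw1,yaw2)
g=(onz("top",(326,182),323)+onz("top",(342,185),323))/2
yaw=(yaw1+yaw2)/2; u=np.array([np.cos(yaw),np.sin(yaw)])
print("station origin from studs",c-35*u,"from gap",g[:2]+85*u)
# rod: shaft at panel top: (530,40)->(552,300)
for q in [(530,40),(552,300),(548,325)]:
    p=(230+(q[0]-400)/8,165+q[1]/8); print(p,onz("top",p,122).round(1))
def ps(q): return (262+q[0]/8,150+q[1]/8)
def pt(q): return (230+(q[0]-400)/8,165+q[1]/8)
print("shaft far fork",tri(ps((290,82)),pt((533,70))))
print("shaft near fork",tri(ps((175,160)),pt((542,240))))
# rest base corners at z=12
for q in [(490,60),(645,35),(668,290),(508,302)]: print(q,onz("top",pt(q),12).round(1))
for q in [(108,295),(340,240)]: print(q,onz("scene",ps(q),12).round(1))
```

```text
tab? [ 574.3 -323.4  120.7] 0.3
tab? [ 594.9 -303.3   82. ] 11.0
strip L (array([ 583.19535565, -225.26084613,   -8.39052348]), np.float64(1.4362619329526043))
studs c [652.825 -30.075] 70.17780988318172 79.58595981704312 -0.080597009225918 -0.05846068511638286
station origin from studs [617.90956548 -27.64345058] from gap [616.1187363  -28.59651168]
(246.25, 170.0) [596.9 298.6 122. ]
(249.0, 202.5) [475.1 284.  122. ]
(248.5, 205.625) [463.4 285.5 122. ]
shaft far fork (array([590.24876561, 287.08663389, 134.80356002]), np.float64(23.389254391884098))
shaft near fork (array([507.32357565, 285.68234493, 124.54546836]), np.float64(11.422232653951696))
(490, 60) [601.8 338.8  12. ]
(645, 35) [616.4 261.2  12. ]
(668, 290) [487.7 245.4  12. ]
(508, 302) [479.8 325.4  12. ]
(108, 295) [474.8 315.2  12. ]
(340, 240) [611.8 255.1  12. ]
```

The station, from the studs (70.2 × 79.6 mm against the given 70 × 80), has its origin at ≈(617,-28) and yaw ≈ -0.07. The rest is at ≈(546,292), yaw ≈ 0.12. The small nest's tab stands at ≈(574,-323,121), as expected for an upright lever. Next come the tool axes and the cup and tumbler positions.

```bash
cat >> h.py <<'E'
def go(target,spin_to=None,frm=None):
    """tool-frame shift to a world target; spin_to = wanted world yaw of tool y (deg)"""
    s=arm.read_state(); r=R.from_quat(s["ee_rot"]); m=r.as_matrix()
    d=r.inv().apply(np.array(target,float)-(s["position"] if frm is None else frm))
    y=np.degrees(np.arctan2(m[1,1],m[0,1]))
    return d.round(1), "tool-y yaw %.1f"%y
E
python3 - <<'E'
from h import *
s=arm.read_state(); print(R.from_quat(s["ee_rot"]).as_matrix().round(3))
print("cup",onz("top",(308,213),50).round(),"tumbler",onz("top",(451,232),118).round())
print(go((480,-330,230)),go((645,-340,160)))
print("nest hinge px scene/top expected",proj("scene",(593,-315,43)),proj("top",(593,-315,43)))
print("grip",proj("scene",(435,278.6,160)),proj("top",(435,278.6,160)))
print("bar", proj("top",(617+54,-28-4,91)))
E
```

```text
[[-0.001 -0.352 -0.936]
 [-0.002 -0.936  0.352]
 [-1.     0.002 -0.   ]]
cup [443.  65.  50.] tumbler [ 382. -473.  118.]
(array([   1.9,  764.3, -565.6]), 'tool-y yaw -110.6') (array([  71.8,  715.4, -723.5]), 'tool-y yaw -110.6')
nest hinge px scene/top expected [388.50779247 245.83420342] [404.64889069 177.53165114]
grip [270.70531129 172.39201329] [248.27574445 212.93820013]
bar [334.35814963 154.11518175]
```

Request:
{"op": "drive_tool", "data": {"motion": [[0,31.8,-23.6,0],[0,31.8,-23.6,0],[0,31.8,-23.6,0],[0,31.8,-23.6,0],[0,31.8,-23.6,0],[0,31.8,-23.6,0],[0,31.8,-23.6,0],[0,31.8,-23.6,0],[0,31.8,-23.6,0],[0,31.8,-23.6,0]], "grip": 0}}

```text
clock: 0.93
position: [328.7, 202.1, 231.2]
ee_rot: [-0.696, 0.126, 0.696, 0.126]
contact_force: [0.9, -0.2, 0.3]
gripper_width: -0.2
```

Request:
{"op": "drive_tool", "data": {"motion": [[0,31.8,-23.6,0],[0,31.8,-23.6,0],[0,31.8,-23.6,0],[0,31.8,-23.6,0],[0,31.8,-23.6,0],[0,31.8,-23.6,0],[0,31.8,-23.6,0],[0,31.8,-23.6,0],[0,31.8,-23.6,0],[0,31.8,-23.6,0]]}}

```text
clock: 1.77
position: [437.7, -178.6, 231.1]
ee_rot: [-0.696, 0.127, 0.696, 0.127]
contact_force: [0.7, 1.1, 0.1]
gripper_width: -0.0
```

Request:
{"op": "drive_tool", "data": {"motion": [[0,31.8,-23.6,0],[0,31.8,-23.6,0],[0,31.8,-23.6,0],[0,31.8,-23.6,0],[0,-20,-47,0],[0,-20,-47,0],[0,-20,-47,0],[0,0,0,-4.2],[0,0,0,-4.2],[0,0,0,0]]}}

```text
clock: 2.6
position: [606.7, -323.2, 229.4]
ee_rot: [-0.702, 0.074, 0.704, 0.075]
contact_force: [-0.7, 0.3, 0.3]
gripper_width: -0.0
```

Run:
```python
from h import *
s=arm.read_state();print(s["clock"],s["position"],s["gripper_width"],go((633,-324,170)))
```

```text
2.6 [ 606.69358554 -323.18256266  229.36453196] -0.0255474234286651 (array([ 59.3,  -4.7, -26.1]), 'tool-y yaw -102.1')
```

Request:
{"op": "drive_tool", "data": {"motion": [[0,-5,-26,0],[35,0,0,0],[35,0,0,0],[35,0,0,0],[19,0,0,0],[0,0,0,0],[0,0,10,0],[0,0,12,0],[0,0,12,0]]}}

```text
clock: 3.35
position: [600.0, -317.3, 109.3]
ee_rot: [0.704, -0.076, -0.702, -0.075]
contact_force: [-0.4, -0.1, -0.5]
gripper_width: 0.1
```

Run:
```python
from h import *
s=arm.read_state();print(s["clock"],s["position"],s["contact_force"])
a,b=arm.get_image("scene"),arm.get_image("top")
for n,i in(("scene1",a),("top1",b)): cv2.imwrite(f"pics/{n}.png",i[:,:,::-1])
f=np.hstack([crop(0,a,350,200,66,80,6),crop(0,b,370,150,66,80,6)]);cv2.imwrite("pics/c4.png",f[:,:,::-1])
```

```text
3.35 [ 599.97779414 -317.31938897  109.26858521] [-0.41696345 -0.12139293 -0.51716647]
```

View pics/c4.png

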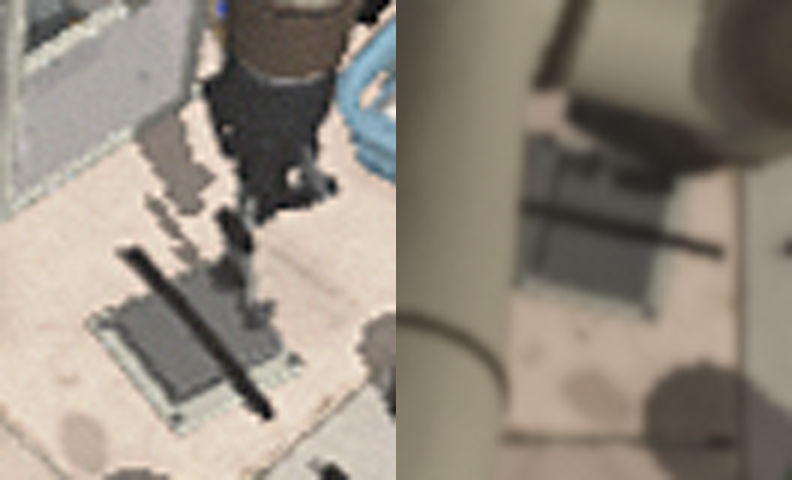

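Request:
{"op": "drive_tool", "data": {"motion": [[0,0,15,0],[4,0,10,0],[4,0,9,0],[7,0,8,0],[7,0,7,0],[9,0,6,0],[9,0,5,0],[10,0,3,0],[10,0,2,0],[0,0,0,0]]}}

```text
clock: 4.28
position: [538.7, -303.8, 48.0]
ee_rot: [0.705, -0.076, -0.702, -0.075]
contact_force: [1.2, -0.7, 0.4]
gripper_width: -0.4
```

Request:
{"op": "drive_tool", "data": {"motion": [[2,0,0,0],[2,0,0,0],[1,0,0,0],[0,0,0,0]]}}

```text
clock: 4.62
position: [540.8, -304.5, 46.8]
ee_rot: [0.706, -0.076, -0.7, -0.074]
contact_force: [-1.8, 4.6, 13.6]
gripper_width: 0.0
```

Request:
{"op": "drive_tool", "data": {"motion": [[1,0,0,0],[0,0,0,0],[0,0,0,0],[-41,0,0,0],[-41,0,0,0],[-41,0,0,0],[-41,0,0,0],[-20,0,0,0],[0,0,0,0]]}}

```text
clock: 5.37
position: [536.0, -303.6, 228.2]
ee_rot: [0.704, -0.076, -0.702, -0.074]
contact_force: [-0.4, 0.0, -0.1]
gripper_width: 0.1
```

Run:
```python
from h import *
a=arm.get_image("scene");cv2.imwrite("pics/scene2.png",a[:,:,::-1])
cv2.imwrite("pics/c5.png",crop(0,a,345,215,80,60,6)[:,:,::-1])
s=arm.read_state();print(s["clock"],s["position"])
u=np.array([np.cos(.12),np.sin(.12)])
g=np.array([546,292])-119*u
print("rod grip",g, go((430,-200,230)), "rod",go((*g,230)))
```

```text
5.4167 [ 534.77741338 -302.77805125  224.87003894]
rod grip [427.85577233 277.75424733] (array([ -4.9, -78.3, 124.2]), 'tool-y yaw -102.2') rod (array([  -4.8, -544.8,  227.4]), 'tool-y yaw -102.2')
```

View pics/c5.png

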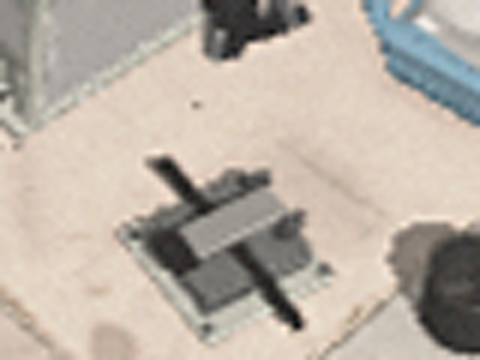

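The crop shows the small nest's lever level across the strip, so it is shut. The force at z≈46.8 (13.6 N, pressing on the lever's top) agrees. Next is the rod.

Request:
{"op": "drive_tool", "data": {"motion": [[-1,-19.5,31,0],[-1,-19.5,31,0],[-1,-19.5,31,0],[-2,-19.5,31,0],[0,-38.9,8.6,0],[0,-38.9,8.6,0],[0,-38.9,8.6,0],[0,-38.9,8.6,0],[0,-38.9,8.6,0],[0,-38.9,8.6,0]], "grip": 70}}

```text
clock: 6.25
position: [426.9, 39.0, 226.5]
ee_rot: [-0.7, 0.077, 0.706, 0.074]
contact_force: [1.5, -0.4, 0.3]
gripper_width: 69.9
```

Request:
{"op": "drive_tool", "data": {"motion": [[0,-38.9,8.6,0],[0,-38.9,8.6,0],[0,-38.9,8.6,0],[0,-38.9,8.6,0],[0,-38.9,8.6,0],[0,-38.9,8.6,0],[0,0,0,-6.4],[0,0,0,-6.4],[0,0,0,-6.3],[0,0,0,0]]}}

```text
clock: 7.08
position: [427.1, 275.7, 225.9]
ee_rot: [-0.703, -0.041, 0.708, -0.046]
contact_force: [0.5, -0.6, -0.1]
gripper_width: 70.2
```

Run:
```python
from h import *
s=arm.read_state();print(s["clock"],s["position"],s["gripper_width"],go((428,278,152)))
a=arm.get_image("scene");cv2.imwrite("pics/scene3.png",a[:,:,::-1])
cv2.imwrite("pics/c6.png",crop(0,a,240,140,80,60,7)[:,:,::-1])
```

```text
7.0833 [427.11234373 275.66475191 225.90654192] 70.17229833609352 (array([73.9, -2.7, -1.7]), 'tool-y yaw -83.0')
```

View pics/c6.png

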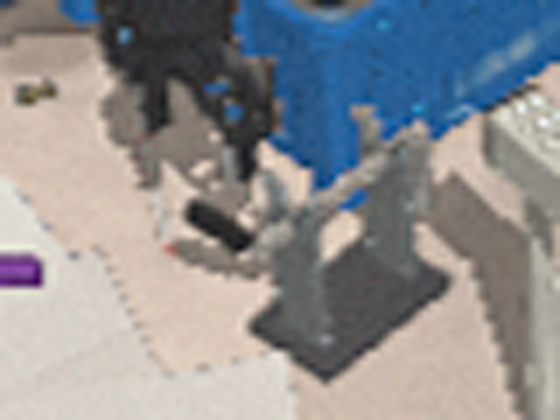

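Request:
{"op": "drive_tool", "data": {"motion": [[30,-2,-2,0],[30,0,0,0],[14,0,0,0],[0,0,0,0]]}}

```text
clock: 7.47
position: [428.1, 276.3, 150.9]
ee_rot: [-0.703, -0.038, 0.709, -0.044]
contact_force: [-0.2, -0.6, -0.0]
gripper_width: 69.5
```

Request:
{"op": "drive_tool", "data": {"motion": [[0,0,0,0],[0,0,0,0],[0,0,0,0],[0,0,0,0],[0,0,0,0],[0,0,0,0]], "grip": 0}}

```text
clock: 7.97
position: [431.4, 280.1, 157.5]
ee_rot: [0.706, 0.043, -0.705, 0.042]
contact_force: [-1.6, 0.5, 3.3]
gripper_width: 21.0
```

Request:
{"op": "drive_tool", "data": {"motion": [[1.9,0,1.7,0],[2,0,1.7,0],[2,0,1.6,0],[2.1,0,1.6,0],[0,0,0,0]]}}

```text
clock: 8.38
position: [425.6, 279.8, 150.7]
ee_rot: [0.707, 0.044, -0.704, 0.042]
contact_force: [-2.1, -0.6, 9.4]
gripper_width: 21.3
```

Run:
```python
from h import *
s=arm.read_state();print(s["clock"],s["position"],s["contact_force"],s["wrist_torque"],s["gripper_width"])
```

```text
8.3833 [425.5802049  279.76025447 150.66624206] [-2.13568559 -0.64981723  9.35762272] [-0.31308053  0.09670996 -0.05959256] 21.26115856333875
```

Request:
{"op": "drive_tool", "data": {"motion": [[2.1,0,1.5,0],[2.2,0,1.5,0],[2.2,0,1.4,0],[2.2,0,1.4,0],[2.2,0,1.3,0],[0,0,0,0],[0,0,0,0]]}}

```text
clock: 8.97
position: [417.8, 278.7, 139.4]
ee_rot: [0.707, 0.043, -0.705, 0.042]
contact_force: [-4.6, -1.0, 9.5]
gripper_width: 20.7
```

Run:
```python
from h import *
a,b=arm.get_image("scene"),arm.get_image("top")
for n,i in(("scene4",a),("top4",b)): cv2.imwrite(f"pics/{n}.png",i[:,:,::-1])
cv2.imwrite("pics/c7.png",np.hstack([crop(0,a,255,135,60,60,6.6),crop(0,b,225,155,60,60,6.6)])[:,:,::-1])
s=arm.read_state();print(s["clock"],s["position"],s["contact_force"],s["gripper_width"])
```

```text
9.0667 [417.85064134 278.74231929 139.41620653] [-4.08175569  0.21961225  9.75359095] 21.45387377425568
```

View pics/c7.png

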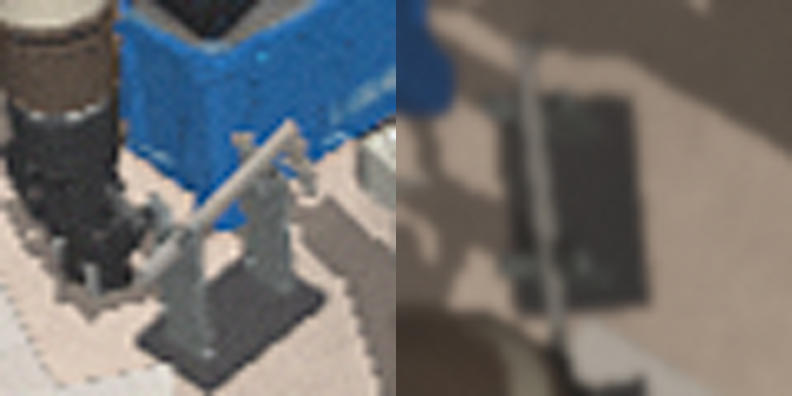

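Run:
```python
from h import *
P,e=tri((299.2,153.9),(244.8,161.8)); print("shaft end top",P,e)
u=np.array([np.cos(.12),np.sin(.12),0]);n=np.array([-u[1],u[0],0]);o=np.array([546,292,0.])
def pl(px):
    e,d=ray("scene",px); p=e+d*(((o-e)@n)/(d@n)); return ((p-o)@u).round(1),p[2].round(1)
print("end",pl((299.2,153.9)),"foot tip",pl((302.4,164.2)),"shaft near",pl((255+145/6.6,135+278/6.6)))
s=arm.read_state();p=s["position"]; print("tcp in rest",(p-o)@u,(p-o)@n,p[2])
```

```text
shaft end top [623.44604275 300.21260459 147.98160624] 0.1413810799155854
end (np.float64(78.9), np.float64(146.7)) foot tip (np.float64(96.9), np.float64(67.5)) shaft near (np.float64(-77.9), np.float64(105.3))
tcp in rest -128.81489617867547 2.1787026856639446 139.41620653437127
```

Request:
{"op": "drive_tool", "data": {"motion": [[-15,0,0,0],[-30,0,0,0],[-38,0,0,0],[-38,0,0,0],[-38,0,0,0],[-38,0,0,0],[-38,0,0,0],[-38,0,0,0],[0,0,0,0],[0,0,0,0]]}}

```text
clock: 9.9
position: [417.4, 278.4, 412.2]
ee_rot: [0.707, 0.044, -0.705, 0.041]
contact_force: [-0.5, -0.4, -2.4]
gripper_width: 21.0
```

Request:
{"op": "drive_tool", "data": {"motion": [[0,15,0,0],[0,30,0,0],[0,36,0,0],[0,36,0,0],[0,36,0,0],[0,36,0,0],[0,36,0,0],[0,36,0,0],[0,25,0,5.5],[0,13,0,5.4]]}}

```text
clock: 10.73
position: [450.7, -22.1, 408.2]
ee_rot: [-0.705, 0.028, 0.708, 0.027]
contact_force: [0.1, 0.6, -1.0]
gripper_width: 20.8
```

Request:
{"op": "drive_tool", "data": {"motion": [[0,0,0,0],[0,0,0,0]]}}

```text
clock: 10.9
position: [451.0, -19.9, 408.5]
ee_rot: [-0.705, 0.025, 0.708, 0.025]
contact_force: [-0.1, 0.4, -2.2]
gripper_width: 21.0
```

Run:
```python
from h import *
a,b=arm.get_image("scene"),arm.get_image("top")
for n,i in(("scene5",a),("top5",b)): cv2.imwrite(f"pics/{n}.png",i[:,:,::-1])
cv2.imwrite("pics/c8.png",np.hstack([crop(0,a,280,90,100,120,4),crop(0,b,285,90,100,120,4)])[:,:,::-1])
s=arm.read_state();print(s["clock"],s["position"],s["contact_force"],s["gripper_width"],go((463,-17,405)))
```

```text
11.0 [451.43042791 -18.77312661 409.23065008] [-0.05186672  0.49418111 -2.33416367] 20.952021011530967 (array([  4.2,  -2.6, -11.4]), 'tool-y yaw -93.9')
```

View pics/c8.png

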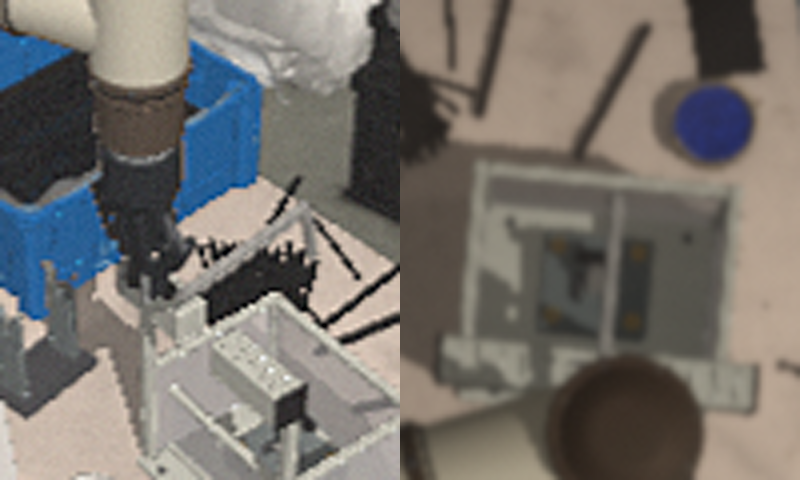

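Run:
```python
from h import *
s=arm.read_state();p=s["position"]
P,e=tri((355.8,142.5),(339.25,138.5)); print("shaft end",P,e,P-p)
z=P[2]; A=onz("top",(339.25,139.5),z-2); B=onz("top",(337,177.5),z-2-33); print("rod yaw",np.arctan2((A-B)[1],(A-B)[0]),A,B)
n=np.cross((A-B)/np.linalg.norm(A-B),[0,0,1]); e,d=ray("scene",(358,154.5)); T=e+d*(((P-e)@n)/(d@n)); print("tip",T,T-p)
yaw=-.07;u=np.array([np.cos(yaw),np.sin(yaw)]);v=np.array([-u[1],u[0]])
S=np.array([617,-28])
for q in (P,T,p,B): print("station",(q[:2]-S)@u,(q[:2]-S)@v)
# screen-top back corners yaw check at z162
a,b=onz("top",(285+85/4,90+165/4),162),onz("top",(285+335/4,90+187/4),162); print(a,b,np.arctan2((a-b)[0]*-1,(a-b)[1]), "mid st",((a+b)[:2]/2-S)@u,((a+b)[:2]/2-S)@v)
print("lamps L/R outer:",onz("top",(285+42/4,90+365/4),323),onz("top",(285+357/4,90+388/4),323))
# T-bar via top4 scene? bar dark at composite (590,262)
q=onz("top",(285+190/4,90+260/4),91); print("bar",(q[:2]-S)@u,(q[:2]-S)@v)
```

```text
shaft end [660.55456868 -31.75837237 395.72717267] 3.4238989618594853 [209.12414077 -12.98524576 -13.50347742]
rod yaw -0.025829604773570936 [659.32088304 -32.9697816  393.72717267] [546.20732993 -30.04745331 360.72717267]
tip [676.08314046 -32.15955846 322.82632489] [224.65271254 -13.38643185 -86.40432519]
station 43.710774818614304 -0.7028375674646065
station 59.22937722300966 -0.016928632981150084
station -165.80944604428547 -2.376130527388544
station -70.47609412693821 -6.993880011151274
[739.98921803  76.14729306 162.        ] [ 725.23531411 -154.23392826  162.        ] -0.06395392534849914 mid st 116.10153273724909 -2.9300214409624976
lamps L/R outer: [535.6811673  101.52915664 323.        ] [ 523.04144872 -152.79713489  323.        ]
bar 50.04260957949747 6.604665688433431
```

Request:
{"op": "drive_tool", "data": {"motion": [[0,0,-8,0],[0,0,-7,0],[0,0,0,0],[20,0,0,0],[30,0,0,0],[30,0,0,0],[30,0,0,0],[25,0,0,0],[20,0,0,0],[0,0,0,0]]}}

```text
clock: 11.83
position: [464.2, -20.0, 250.8]
ee_rot: [-0.703, 0.025, 0.71, 0.024]
contact_force: [-0.9, -0.1, -1.1]
gripper_width: 21.2
```

Request:
{"op": "drive_tool", "data": {"motion": [[20,0,0,0],[20,0,0,0],[10,0,0,0],[0,0,0,0]]}}

```text
clock: 12.17
position: [466.3, -19.9, 204.3]
ee_rot: [-0.705, 0.025, 0.708, 0.024]
contact_force: [-0.5, 0.2, -1.0]
gripper_width: 20.8
```

Run:
```python
from h import *
a,b=arm.get_image("scene"),arm.get_image("top")
for n,i in(("scene6",a),("top6",b)): cv2.imwrite(f"pics/{n}.png",i[:,:,::-1])
cv2.imwrite("pics/c9.png",np.hstack([crop(0,a,300,140,66,80,6),crop(0,b,305,125,66,80,6)])[:,:,::-1])
s=arm.read_state();p=s["position"];print(s["clock"],p,s["contact_force"],s["wrist_torque"])
yaw=-.07;u=np.array([np.cos(yaw),np.sin(yaw)]);v=np.array([-u[1],u[0]]);S=np.array([617,-28])
print((p[:2]-S)@u,(p[:2]-S)@v)
```

```text
12.2667 [468.08945483 -19.74087037 206.6547892 ] [ 0.2589225  -0.77073549 -1.9663875 ] [0.00978242 0.13847809 0.0069779 ]
-149.12353032800763 -2.1763245087700067
```

View pics/c9.png

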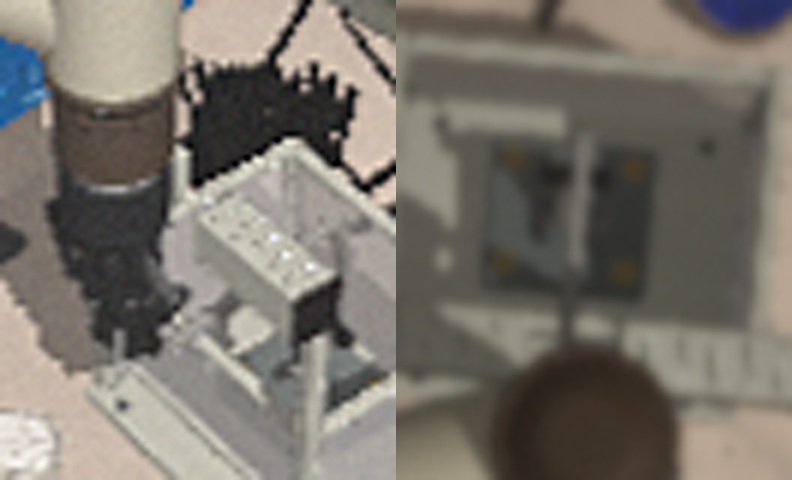

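Run:
```python
from h import *
yaw=-.07;u=np.array([np.cos(yaw),np.sin(yaw)]);v=np.array([-u[1],u[0]]);S=np.array([617,-28])
for nm,px,z in (("rod end",(336.2,147.8),200),("rod end",(336.2,147.8),190),("bar far edge",(334.8,152.3),95),("bar mid",(334.8,153.9),92),("near rod",(305+170/6,125+265/6),180)):
    q=onz("top",px,z); print(nm,(q[:2]-S)@u,(q[:2]-S)@v)
```

```text
rod end 56.54627684240027 -1.446004735822826
rod end 58.63658813772603 -1.779261339359771
bar far edge 60.56089061048814 -1.1515789702142727
bar mid 54.9499119846467 -1.8021874491541918
near rod -17.93195940302244 1.2134031765439437
```

Request:
{"op": "drive_tool", "data": {"motion": [[0,0,-2,0],[0,0,-2,0],[0,0,0,0],[0,0,0,0]]}}

```text
clock: 12.6
position: [471.4, -20.2, 206.1]
ee_rot: [0.707, -0.025, -0.706, -0.025]
contact_force: [0.9, 0.7, -1.2]
gripper_width: 21.3
```

Run:
```python
from h import *
s=arm.read_state();p=s["position"];print(s["clock"],p,s["contact_force"],s["wrist_torque"])
yaw=-.07;u=np.array([np.cos(yaw),np.sin(yaw)]);v=np.array([-u[1],u[0]]);S=np.array([617,-28])
print((p[:2]-S)@u,(p[:2]-S)@v)
```

```text
12.6 [471.44514937 -20.21147139 206.0600782 ] [ 0.94731728  0.71877394 -1.15450008] [ 0.05650585  0.14312267 -0.00677368]
-145.74313871021872 -2.411066188716211
```

Request:
{"op": "drive_tool", "data": {"motion": [[0,0,-1.5,0],[0,0,-1.5,0],[0,0,0,0],[0,0,0,0]]}}

```text
clock: 12.93
position: [474.0, -20.5, 205.4]
ee_rot: [-0.707, 0.025, 0.707, 0.025]
contact_force: [-0.3, -0.6, -1.7]
gripper_width: 20.9
```

Request:
{"op": "drive_tool", "data": {"motion": [[10,0,0,0],[8,0,0,0],[6,0,0,0],[6,0,0,0],[5,0,0,0],[0,0,0,0],[0,0,0,0]]}}

```text
clock: 13.52
position: [473.9, -20.6, 170.2]
ee_rot: [-0.706, 0.025, 0.707, 0.025]
contact_force: [0.3, -0.9, -2.3]
gripper_width: 20.6
```

Request:
{"op": "drive_tool", "data": {"motion": [[4,0,0,0],[4,0,0,0],[0,0,0,0],[0,0,0,0]]}}

```text
clock: 13.85
position: [473.8, -20.6, 162.2]
ee_rot: [-0.706, 0.025, 0.707, 0.025]
contact_force: [0.1, -0.5, -1.1]
gripper_width: 20.6
```

Request:
{"op": "drive_tool", "data": {"motion": [[0,0,4,0],[0,0,4,0],[0,0,4,0],[0,0,4,0],[0,0,0,0]]}}

```text
clock: 14.27
position: [458.2, -19.2, 163.2]
ee_rot: [0.708, -0.024, -0.706, -0.025]
contact_force: [0.5, 0.0, -0.5]
gripper_width: 20.9
```

Run:
```python
from h import *
for _ in range(3):
    b=arm.get_image("top"); s=arm.read_state(); print(s["clock"],s["position"].round(1),s["contact_force"].round(1),s["wrist_torque"].round(2))
cv2.imwrite("pics/top7.png",b[:,:,::-1])
# dark bar row profile left of rod
for im,n in ((cv2.cvtColor(cv2.imread("pics/top6.png"),cv2.COLOR_BGR2GRAY),"before"),(cv2.cvtColor(b,cv2.COLOR_RGB2GRAY),"now")):
    print(n,im[145:172,329:333].mean(1).astype(int),im[145:172,338:341].mean(1).astype(int))
```

```text
14.3167 [458.3 -19.2 163.1] [ 1.3 -0.7 -0.9] [-0.1  -0.24 -0.05]
14.3667 [458.3 -19.2 163. ] [ 1.4 -0.5 -0.7] [-0.04 -0.27  0.02]
14.4167 [458.4 -19.2 162.9] [ 1.  -0.8 -1.6] [-0.01 -0.34  0.02]
before [140 132 114  91  78  71  62  50  39  37  43  52  56  57  58  61  64  67
  69  71  75  80  81  80  79  73  62] [89 88 87 83 75 69 65 57 46 39 39 45 52 53 52 51 53 54 52 49 49 48 48 50
 50 50 48]
now [141 133 115  93  84  81  74  64  51  40  38  42  49  54  56  59  63  66
  71  73  76  79  79  78  77  72  61] [89 89 87 81 72 67 65 63 57 45 38 38 44 49 51 50 52 54 52 51 49 48 49 50
 50 50 49]
```

Request:
{"op": "drive_tool", "data": {"motion": [[0,0,4,0],[0,0,4,0],[0,0,4,0],[0,0,4,0],[0,0,4,0],[0,0,4,0],[0,0,4,0],[0,0,4,0],[0,0,0,0]]}}

```text
clock: 15.17
position: [424.4, -17.3, 162.0]
ee_rot: [-0.706, 0.025, 0.708, 0.025]
contact_force: [-0.4, -0.8, -1.5]
gripper_width: 21.0
```

Run:
```python
from h import *
for _ in range(2):
    b=arm.get_image("top"); s=arm.read_state(); print(s["clock"],s["position"].round(1),s["contact_force"].round(1),s["wrist_torque"].round(2))
im=cv2.cvtColor(b,cv2.COLOR_RGB2GRAY); print(im[145:176,329:333].mean(1).astype(int),im[145:176,338:341].mean(1).astype(int))
```

```text
15.2167 [424.6 -17.3 162. ] [ 0.4  0.6 -2.4] [ 0.04  0.21 -0.  ]
15.2667 [424.9 -17.3 162. ] [ 0.1  0.9 -1.8] [-0.01  0.12  0.01]
[141 133 115  93  84  85  85  85  85  85  85  84  79  72  64  55  46  39
  35  38  52  69  79  80  78  72  62  54  57  69  79] [90 89 86 80 72 68 66 65 65 62 58 57 55 53 52 50 52 50 42 37 38 41 46 50
 50 50 49 48 48 58 75]
```

Request:
{"op": "drive_tool", "data": {"motion": [[0,0,3,0],[0,0,3,0],[0,0,3,0],[0,0,2,0],[0,0,0,0],[0,0,0,0]]}}

```text
clock: 15.77
position: [416.1, -16.1, 162.9]
ee_rot: [0.708, -0.024, -0.706, -0.025]
contact_force: [3.9, -0.8, -2.4]
gripper_width: 21.2
```

Run:
```python
from h import *
for _ in range(2):
    b=arm.get_image("top"); s=arm.read_state(); print(s["clock"],s["position"].round(1),s["contact_force"].round(1),s["wrist_torque"].round(2))
im=cv2.cvtColor(b,cv2.COLOR_RGB2GRAY); print(im[155:176,329:333].mean(1).astype(int),im[155:176,338:341].mean(1).astype(int))
yaw=-.07;u=np.array([np.cos(yaw),np.sin(yaw)]);S=np.array([617,-28])
for a in (0,.5,.8,.9,1.): 
    x=30+50*np.sin(.5-a); z=47+50*np.cos(.5-a); q=S+x*u; print(a,proj("top",(*q,z+4)).round(1))
```

```text
15.8167 [416.1 -16.1 162.9] [ 4.8 -0.4 -2.1] [-0.12 -1.18 -0.06]
15.8667 [416.  -16.1 162.8] [ 5.2 -0.7 -2.6] [-0.15 -1.29 -0.03]
[85 83 79 73 67 61 55 50 45 41 38 41 54 68 75 71 61 54 57 69 79] [59 56 55 53 51 50 52 54 51 46 40 37 39 44 47 49 49 48 48 57 75]
0 [334.3 154. ]
0.5 [333.9 159.8]
0.8 [333.5 163.8]
0.9 [333.4 165. ]
1.0 [333.2 166.3]
```

Request:
{"op": "drive_tool", "data": {"motion": [[0,0,1.5,0],[0,0,1.5,0],[0,0,0,0],[0,0,0,0],[0,0,0,0],[0,0,0,0]]}}

```text
clock: 16.37
position: [415.2, -15.5, 163.4]
ee_rot: [0.709, -0.024, -0.704, -0.025]
contact_force: [9.3, -1.2, -4.1]
gripper_width: 20.9
```

Run:
```python
from h import *
for _ in range(2):
    b=arm.get_image("top"); s=arm.read_state(); print(s["clock"],s["position"].round(1),s["contact_force"].round(1),s["wrist_torque"].round(2))
im=cv2.cvtColor(b,cv2.COLOR_RGB2GRAY); print(im[155:176,329:333].mean(1).astype(int),im[155:176,338:341].mean(1).astype(int))
```

```text
16.4167 [415.2 -15.5 163.4] [ 9.6 -0.5 -4.1] [-0.38 -2.53 -0.13]
16.4667 [415.2 -15.5 163.4] [ 8.9 -2.2 -4.2] [-0.4  -2.48 -0.11]
[85 84 79 73 67 61 54 49 45 42 40 42 54 67 74 71 61 54 58 70 79] [59 57 55 53 50 50 52 54 52 46 40 37 38 42 47 50 50 48 49 58 75]
```

Request:
{"op": "drive_tool", "data": {"motion": [[0,0,-4,0],[0,0,-5,0],[0,0,-6,0],[-5,0,-3,0],[-15,0,0,0],[-30,0,0,0],[-38,0,0,0],[-38,0,0,0],[-38,0,0,0],[-38,0,0,0]]}}

```text
clock: 17.3
position: [428.9, -17.8, 366.3]
ee_rot: [-0.706, 0.025, 0.707, 0.025]
contact_force: [0.7, 0.4, -1.4]
gripper_width: 21.0
```

Request:
{"op": "drive_tool", "data": {"motion": [[-38,0,0,0],[-20,0,0,0],[0,0,0,0],[0,0,0,0]]}}

```text
clock: 17.63
position: [429.7, -17.3, 422.9]
ee_rot: [0.707, -0.024, -0.707, -0.025]
contact_force: [-0.4, -0.0, -3.0]
gripper_width: 21.5
```

Run:
```python
from h import *
a,b=arm.get_image("scene"),arm.get_image("top")
for n,i in(("scene8",a),("top8",b)): cv2.imwrite(f"pics/{n}.png",i[:,:,::-1])
s=arm.read_state();print(s["clock"],s["position"],s["contact_force"],s["wrist_torque"])
im=cv2.cvtColor(b,cv2.COLOR_RGB2GRAY); print(im[155:176,329:333].mean(1).astype(int),im[155:176,338:341].mean(1).astype(int))
# rod tip in scene: grey foot, search difference with scene0
d=cv2.absdiff(cv2.cvtColor(a,cv2.COLOR_RGB2GRAY),cv2.cvtColor(cv2.imread("pics/scene0.png"),cv2.COLOR_BGR2GRAY))
m=(d>25).astype(np.uint8); ys,xs=np.nonzero(m[130:175,330:370]); print("scene right extents",[(y+130,xs[ys==y].max()+330) for y in np.unique(ys)])
d=cv2.absdiff(cv2.cvtColor(b,cv2.COLOR_RGB2GRAY),cv2.cvtColor(cv2.imread("pics/top0.png"),cv2.COLOR_BGR2GRAY))
m=d[130:180,325:350]>25; print("top", [(y+130,np.nonzero(m[y])[0].mean()+325) for y in range(50) if m[y].any()])
```

```text
17.7333 [429.13368846 -17.42399572 420.70315801] [-0.46982994 -0.01376518 -1.15720331] [ 0.06146949  0.17079545 -0.02286647]
[84 82 78 71 66 60 54 49 43 36 30 35 50 69 77 74 63 54 57 70 83] [98 94 91 88 84 84 84 84 80 78 76 73 68 67 67 65 63 60 59 66 80]
scene right extents [(np.int64(139), np.int64(351)), (np.int64(140), np.int64(353)), (np.int64(141), np.int64(353)), (np.int64(142), np.int64(353)), (np.int64(143), np.int64(353)), (np.int64(144), np.int64(354)), (np.int64(145), np.int64(354)), (np.int64(146), np.int64(354)), (np.int64(147), np.int64(354)), (np.int64(148), np.int64(354)), (np.int64(149), np.int64(354)), (np.int64(150), np.int64(354)), (np.int64(151), np.int64(355)), (np.int64(152), np.int64(354)), (np.int64(153), np.int64(355)), (np.int64(154), np.int64(355)), (np.int64(155), np.int64(335)), (np.int64(156), np.int64(334)), (np.int64(157), np.int64(332)), (np.int64(158), np.int64(332)), (np.int64(161), np.int64(331))]
top [(147, np.float64(339.0)), (148, np.float64(339.0)), (149, np.float64(338.5)), (150, np.float64(338.5)), (151, np.float64(331.3333333333333)), (152, np.float64(331.9230769230769)), (153, np.float64(332.5)), (154, np.float64(333.0)), (155, np.float64(333.0)), (156, np.float64(334.0)), (157, np.float64(336.0)), (158, np.float64(338.0)), (159, np.float64(338.0)), (160, np.float64(338.0)), (161, np.float64(338.0)), (162, np.float64(334.4)), (163, np.float64(333.44444444444446)), (164, np.float64(333.3333333333333)), (165, np.float64(332.8)), (166, np.float64(332.8)), (167, np.float64(333.3333333333333)), (168, np.float64(337.0)), (169, np.float64(337.0)), (170, np.float64(337.0)), (171, np.float64(337.0)), (172, np.float64(336.5)), (173, np.float64(336.5)), (174, np.float64(336.0)), (175, np.float64(336.5)), (176, np.float64(336.0)), (178, np.float64(334.5)), (179, np.float64(334.5))]
```

Run:
```python
from h import *
s=arm.read_state();p=s["position"]
yaw=-.05;u=np.array([np.cos(yaw),np.sin(yaw),0]);n=np.array([-u[1],u[0],0])
def pl(px,p=p,n=n,u=u):
    e,d=ray("scene",px); q=e+d*(((p-e)@n)/(d@n))-p; return (q@u).round(1),q[2].round(1)
print("end",pl((352.5,140)),"tip",pl((354.7,154.5)))
p0=np.array([451.4,-18.8,409.2]); print("before pull: end",pl((355.8,142),p0),"tip",pl((358,154.5),p0))
u2=np.array([np.cos(.12),np.sin(.12)]);n2=np.array([-u2[1],u2[0]])
t=np.array([546,292])-128.8*u2+2.2*n2; print("target",t,go((*t,p[2])))
```

```text
end (np.float64(212.9), np.float64(-4.6)) tip (np.float64(230.4), np.float64(-90.1))
before pull: end (np.float64(209.5), np.float64(-12.9)) tip (np.float64(227.2), np.float64(-88.9))
target [417.86288085 278.7652467 ] (array([  -0. , -294.7,   32. ]), 'tool-y yaw -94.0')
```

Request:
{"op": "drive_tool", "data": {"motion": [[0,-15,4,0],[0,-30,4,0],[0,-36,4,0],[0,-36,4,0],[0,-36,4,0],[0,-36,4,0],[0,-36,4,0],[0,-36,4,0],[0,-33.7,0,-5.4],[0,0,0,-5.5]]}}

```text
clock: 18.57
position: [418.2, 283.5, 418.2]
ee_rot: [-0.704, -0.045, 0.708, -0.047]
contact_force: [0.2, -0.1, -2.9]
gripper_width: 20.9
```

Request:
{"op": "drive_tool", "data": {"motion": [[0,0,0,0],[0,0,0,0],[0,0,0,0]]}}

```text
clock: 18.82
position: [418.6, 277.9, 421.7]
ee_rot: [-0.705, -0.041, 0.706, -0.042]
contact_force: [-0.6, 0.2, -1.1]
gripper_width: 20.9
```

Run:
```python
from h import *
s=arm.read_state();print(s["clock"],s["position"],go((417.9,278.8,230)))
```

```text
18.8167 [418.58120771 277.92843057 421.74995082] (array([191.7,  -1.2,   0.3]), 'tool-y yaw -83.3')
```

Request:
{"op": "drive_tool", "data": {"motion": [[20,-1,0,0],[38,0,0,0],[38,0,0,0],[38,0,0,0],[38,0,0,0],[35,0,0,0],[20,0,0,0],[8,0,0,0],[0,0,0,0],[0,0,0,0]]}}

```text
clock: 19.65
position: [419.6, 279.8, 188.8]
ee_rot: [0.707, 0.042, -0.705, 0.042]
contact_force: [0.2, 0.8, -1.3]
gripper_width: 21.1
```

Run:
```python
from h import *
b=arm.get_image("top"); s=arm.read_state();print(s["clock"],s["position"],s["contact_force"])
cv2.imwrite("pics/top9.png",b[:,:,::-1])
o=np.array([546,292.]);u=np.array([np.cos(.12),np.sin(.12)]);n=np.array([-u[1],u[0]])
def line(im,dz):
    g=cv2.cvtColor(im,cv2.COLOR_BGR2GRAY).astype(float); out=[]
    for r in range(172,200,4):
        w=g[r:r+2,241:256].mean(0); w=np.clip(w-np.median(w)-8,0,None); c=241+(w*np.arange(15)).sum()/w.sum()
        x0=onz("top",(c,r+.5),120)[:2]; x=(x0-o)@u; z=122+(x+48)*.22+dz
        q=onz("top",(c,r+.5),z)[:2]-o; out.append((round(q@u),round(q@n,1)))
    return out
print("pressed",line(cv2.imread("pics/top4.png"),0)); print("now",line(b[:,:,::-1],s["position"][2]-139.4))
```

```text
19.7 [419.80572891 280.36115317 189.41092455] [ 0.08580845  0.39658368 -0.49480203]
pressed [(39, np.float64(2.6)), (25, np.float64(2.9)), (10, np.float64(3.2)), (-4, np.float64(5.8)), (-19, np.float64(4.1)), (-33, np.float64(10.0)), (-47, np.float64(14.9))]
now [(32, np.float64(1.7)), (18, np.float64(2.9)), (4, np.float64(3.3)), (-10, np.float64(4.3)), (-24, np.float64(3.9)), (-38, np.float64(3.1)), (-52, np.float64(7.4))]
```

Request:
{"op": "drive_tool", "data": {"motion": [[10,0,1,0],[10,0,1,0],[10,0,0,0],[6,0,0,0],[4,0,0,0],[0,0,0,0],[0,0,0,0]]}}

```text
clock: 20.28
position: [417.0, 279.9, 147.7]
ee_rot: [0.706, 0.043, -0.706, 0.042]
contact_force: [-0.3, 0.6, -1.7]
gripper_width: 20.7
```

Request:
{"op": "drive_tool", "data": {"motion": [[3,0,0,0],[3,0,0,0],[2,0,0,0],[2,0,0,0],[0,0,0,0],[0,0,0,0]]}}

```text
clock: 20.78
position: [416.2, 279.7, 139.2]
ee_rot: [0.706, 0.043, -0.706, 0.043]
contact_force: [-8.3, -1.6, 11.1]
gripper_width: 20.8
```

Request:
{"op": "drive_tool", "data": {"motion": [[-1,0,0,0],[0,0,0,0]]}}

```text
clock: 20.95
position: [416.4, 279.7, 139.7]
ee_rot: [0.706, 0.043, -0.706, 0.042]
contact_force: [-5.4, -1.4, 6.4]
gripper_width: 21.0
```

Request:
{"op": "drive_tool", "data": {"motion": [[0,0,0,0],[0,0,0,0],[0,0,0,0],[0,0,0,0],[0,0,0,0],[0,0,0,0]], "grip": 60}}

```text
clock: 21.45
position: [416.7, 279.6, 138.3]
ee_rot: [-0.706, -0.042, 0.706, -0.043]
contact_force: [-0.7, 0.1, 0.0]
gripper_width: 59.7
```

Request:
{"op": "drive_tool", "data": {"motion": [[-10,0,0,0],[-20,0,0,0],[-38,0,0,0],[-38,0,0,0],[0,0,38,0],[0,0,38,0],[0,0,0,0],[0,0,0,0]]}}

```text
clock: 22.12
position: [340.0, 270.2, 245.0]
ee_rot: [0.706, 0.044, -0.705, 0.043]
contact_force: [0.1, 0.4, -0.1]
gripper_width: 60.0
```

Run:
```python
from h import *
a,b=arm.get_image("scene"),arm.get_image("top"); s=arm.read_state();print(s["clock"],s["position"],s["contact_force"],s["gripper_width"])
for n,i in(("scene10",a),("top10",b)): cv2.imwrite(f"pics/{n}.png",i[:,:,::-1])
s0=cv2.imread("pics/scene0.png");A=a[:,:,::-1]
f=np.vstack([np.hstack([crop(0,A,262,150,50,42,8),crop(0,s0,262,150,50,42,8)]),np.hstack([crop(0,A,365,230,50,30,8),crop(0,b[:,:,::-1],310,140,50,30,8)])])
cv2.imwrite("pics/c10.png",f)
```

```text
22.2167 [341.47672194 270.78879951 244.69864595] [-1.44184838e-01  6.45521232e-01  3.84718666e-04] 60.14283320471702
```

View pics/c10.png

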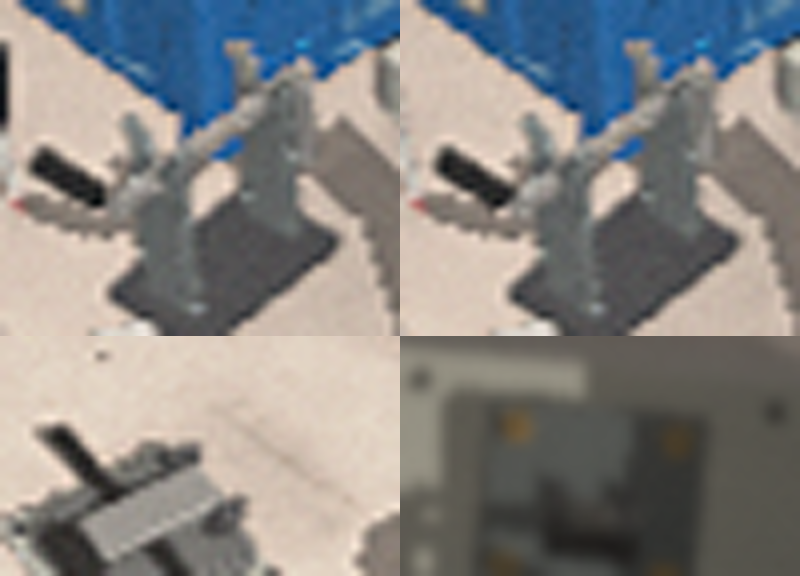

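```bash
python3 -c "
from bench import arm
arm.job_done(); print(arm.read_state()['clock'])"
```

```text
the job is handed in; nothing more can be done
the job is handed in; nothing more can be done
```

I shut the smaller nest's clamp, pulled the T-lever over with the rod, laid the rod back in its rest and handed the job in. The clock read about 22 s of the 69 s allowed, and no verdict is reported.

- **Clamp:** the last picture shows the lever lying level across the strip. The fingers met 13.6 N at z ≈ 47 mm, which is the height of the shut lever's top.
- **Reach:** held level, the rod could not have reached behind the T-bar without the gripper hitting the lamps. I tilted it about 0.2 rad foot-up in the jaws against the near fork, then lowered it through the lamp gap. I felt no contact with the lamps.
- **Switch lever:** pulling rose to about 9 N with the bar no longer moving, against 1 to 2 N to move it, so it was at its stop. Only the rod touched it.
- **Rod:** it lies in both slots, the same way round, about 5 mm further towards the handle than at the start. The gripper is clear, 245 mm up, and no force shows on it.
- **Cup and tumbler:** I kept well clear of both but did not measure them again at the end.

**Disagreements:**
- The bar's image position gives the switch joint as about 0.94 ± 0.04 rather than 1.0. That is above the 0.88 limit, but by less than a pixel.
- The height of the rod's foot below the tool came out 71 to 90 mm in different views. I allowed for this by creeping down with force checks.

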